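# Hang up the empty coffee scoop

## Robot

A 6-joint arm with a two-finger parallel gripper is mounted at the origin on the work surface. World frame = base frame: x ahead of the robot, y to its left, z up, the work surface at z = 0. Lengths are in m, angles in rad, forces in N, time in s.
With the tool pointing down it reaches from about 0.3 to 0.825 m from the base axis. Payload 5.4 kg.
Tool frame: the origin (TCP) lies at the very end of the fingers, on their centre line; the grasp point (between the pads) lies 19 mm behind it; z points along the fingers, x is the direction in which the jaws open and shut, and the axes are right-handed (so a half turn about z gives the same grasp; the last joint's range is limited). The gripper opens to 92 mm and grips with 3 to 60 N. Pads are 20 mm wide; open, the fingers measure 128 mm over their backs; the gripper's body (75 mm by 189 mm) begins 69 mm behind the grasp point.
Start: joints at [0.93, 0.158, 1.597, -0, 1.386, -0.21], TCP at [0.24, 0.522, 0.215] pointing down, gripper open.
Joint ranges: [-2.91, 2.91], [-0.94, 2.29], [0.18, 2.7], [-1.29, 4.43], [0.17, 2.64], [-3, 3]. Speed limits (rad/s): [2.57, 2.57, 3.14, 3.14, 3.14, 3.14].

## Interface

Orientations are given as a rotation vector (axis times angle).
In Python, from workcell import bot gives the robot as it stands. Calls block until the motion is done:
- bot.goto(position, orientation): joint-space move of the TCP to a pose.
- bot.line_to(position, rot=None, max_speed=0.15): straight line of the TCP; rot=None keeps the orientation; max_speed is the mean speed in m/s.
- bot.set_joints(angles): joint-space move.
- bot.set_gripper(opening, newtons=None): opening from 0.0 (shut) to 1.0 (fully open); newtons is the grip in N (None keeps the last); returns when the fingers have stopped.
- bot.hold(seconds).
- bot.inverse_kinematics(position, orientation): joint angles nearest the present ones, or None.
- bot.read_camera(name): name is "side" or "top"; returns a dict with "pixels" (480x640x3 uint8, blue, green, red), "fx", "fy", "cx", "cy" (pixels), "k1" (the pictures are not rectified: a ray, as slopes to the right and down, at radius r is drawn at 1 + k1 r^2 times it, then the intrinsics apply), "R" (3x3) and "t" (3): a world point X has camera coordinates R X + t. Camera axes: x right, y down, z forward; pixel columns grow to the right and rows downward; lengths in m; the calibration is good to about 2 mm. A picture is of the moment at which its call begins. There is no depth.
A pose or a line that the arm cannot do raises bot.MotionError and nothing moves.
- bot.job_done(): hands the job in, once; it reports no verdict.
Readings, each from a call of its own:
- bot.current_clock(): time.
- bot.current_joints(): joint angles.
- bot.current_joint_vel(): joint speeds.
- bot.current_effort(): joint torques, N m.
- bot.current_ee_pos(): TCP position.
- bot.current_tool_rot(): TCP orientation.
- bot.current_contact_force(): force on the tool from outside, world axes, zero at the start.
- bot.current_ft_torque(): the same for the moment, N m.
- bot.current_opening(): opening from 0.0 (shut) to 1.0 (fully open).
Only numpy, scipy, OpenCV 4.12 (cv2) and the standard library are available. Lean on these libraries where they do the work, as an engineer would, in place of code of your own. Each camera call takes 0.05 s, during which the arm holds its last target.

## Task

Of the three identical lidded scoops on the counter one is empty: find it by lifting them to feel their weight, and hang it by the eye of its handle on the hook inside the low cup cabinet, so that it hangs there at rest. Leave the two full scoops standing upright on the counter, and do not push or knock over any of the other crockery.

Things in the scene. Friction and masses are not known exactly. Their poses are not given: they have to be found in the camera images.
- scoop_a_grip (a point): grasp point on the handle of scoop a, one of three look-alike lidded scoops. Upright steel cup 44 mm wide, 46 high, fixed lid 47 mm wide, top 51 mm up (knob 4 mm more). A straight black handle, 12 mm wide, 8 thick, leaves the cup level, 38 mm above its underside. The point is mid-handle in width and thickness, 48 mm from the cup's axis. x: along the handle to the eye; z: up through the lid
- scoop_b_grip (a point): the same point on look-alike scoop b, measures and axes as scoop a. The scoops stand on their cups' flat bottoms. One of the three is empty and weighs about 0.12 kg, the other two are full and weigh about 0.42 kg (each within 10 %); it cannot be seen which, and the letters tell nothing
- scoop_c_grip (a point): the same point on look-alike scoop c, measures, axes and weights as said for scoops a and b
- scoop_a_eye (a point): centre of the wire eye at the end of scoop a's handle: a flat steel ring, wire 5 mm thick, hole 31 mm, 41 mm over all, lying flat like the handle (the axis of its hole is the scoop's z), 122 mm beyond the grip point along x, 170 mm from the cup's axis. Same axes as the grip point
- scoop_b_eye (a point): centre of the wire eye at the end of scoop b's handle: a flat steel ring, wire 5 mm thick, hole 31 mm, 41 mm over all, lying flat like the handle (the axis of its hole is the scoop's z), 122 mm beyond the grip point along x, 170 mm from the cup's axis. Same axes as the grip point
- scoop_c_eye (a point): centre of the wire eye at the end of scoop c's handle: a flat steel ring, wire 5 mm thick, hole 31 mm, 41 mm over all, lying flat like the handle (the axis of its hole is the scoop's z), 122 mm beyond the grip point along x, 170 mm from the cup's axis. Same axes as the grip point
- hook_tip (a point): top of the upturned free end of the steel hook, a round wire 6 mm thick, in the middle of the cabinet's width, 93 mm in from the open front, 263 mm above the counter, 37 mm below the roof. Axes of the cabinet: x straight in from the open front to the back, z up
- hook_seat (a point): upper side of the hook's wire at the bottom of its bend, where an eye comes to rest: 20 mm further in (+x) and 20 mm lower than the tip. From the upper rail at the back the wire runs 28 mm level towards the front, to this point, then bends up and forward to the tip. Axes of the cabinet
- cabinet_front (a point): low wooden cup cabinet, fixed, 280 mm wide, 155 deep, 312 high, walls 12 mm; clear roof, underside 300 mm above the counter. Front open but for a lintel 10 mm thick under the roof, underside at 283 mm. At the back a rail with the hook and, 133 mm in, a low rail up to 92 mm; a hung cup just leans on it. Point: front edge of the floor's top, mid-width, 12 mm above the counter. x: straight in; z: up
- mug: white mug, 76 mm wide, 85 mm high, handle at its side; a bystander. Origin: centre of its underside
- sugar_jar: glass jar with wooden cap, 64 mm wide, 100 mm high; a bystander. Origin: centre of its underside
- shaker: small glass shaker, 32 mm wide, 70 mm high; a bystander. Origin: centre of its underside
- cup_in: white cup on the cabinet floor, left of the middle, 66 mm wide, 60 mm high; a bystander. Origin: centre of its underside
- bowl: white bowl, 110 mm wide, 50 mm high; a bystander. Origin: centre of its underside
- teaspoon: teaspoon lying on the counter, 140 mm long; a bystander. Origin: centre of its underside
Things that resemble listed ones, but are neither listed nor needed, are in the scene too. What is shaped like the part that bears scoop_b_grip but orange is not meant.

How it is judged:
By the outcome, as a careful person would: the job done as asked, in the order asked, and still so for the second after the job is handed in, with the robot touching nothing.
It also fails if it takes over 72 s, if anything falls off the work surface, if the arm or the gripper's body presses on something with over 40 N, if the wrist force passes 120 N, or if a joint passes its speed limit or range.

## Working session

There is one attempt and no reset: what is moved stays moved. The work goes in short steps, each a Python script; the robot and the scene stay as the last script left them, time stands still between calls to the robot, and variables do not carry over. Pictures are saved under pics/ and viewed, and the job is handed in when it is done.

```bash
ls; mkdir -p pics
python3 - <<'E'
from workcell import bot
import cv2,numpy as np
for n in("side","top"):
    c=bot.read_camera(n); cv2.imwrite(f"pics/{n}0.png",c["pixels"]); np.savez(f"{n}.npz",**{k:np.array(v) for k,v in c.items()})
    print(n,c["fx"],c["fy"],c["cx"],c["cy"],c["k1"],np.round(c["R"],3).tolist(),np.round(c["t"],3), -np.array(c["R"]).T@c["t"])
print(bot.current_clock(),bot.current_ee_pos(),bot.current_tool_rot(),bot.current_contact_force())
E
```

```text
pics
side 527.3550583718765 527.3550583718765 315.2924104721774 247.65973156789346 -0.11263610188449022 [[0.745, -0.667, 0.008], [-0.491, -0.557, -0.67], [0.451, 0.495, -0.742]] [-0.275  0.446  1.04 ] [-0.04541017 -0.45013933  1.07350628]
top 512.6897533931194 512.6897533931194 324.7034641987168 237.3293554559098 -0.09245362495613636 [[0.027, -0.999, 0.024], [-0.983, -0.031, -0.18], [0.181, -0.018, -0.983]] [0.136 0.524 1.223] [0.28993307 0.17534308 1.2938466 ]
0.1 [0.2398092  0.52199058 0.21373295] [ 2.64439641e+00  1.69498651e+00 -2.42017522e-03] [-0.20282813 -0.00521792  0.69663867]
```

View pics/side0.png

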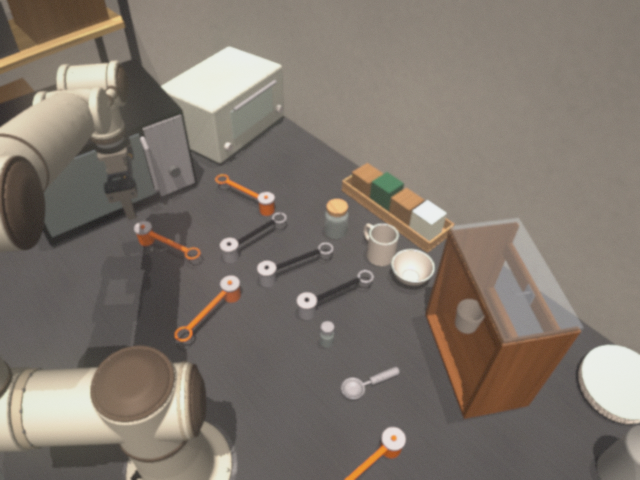

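View pics/top0.png

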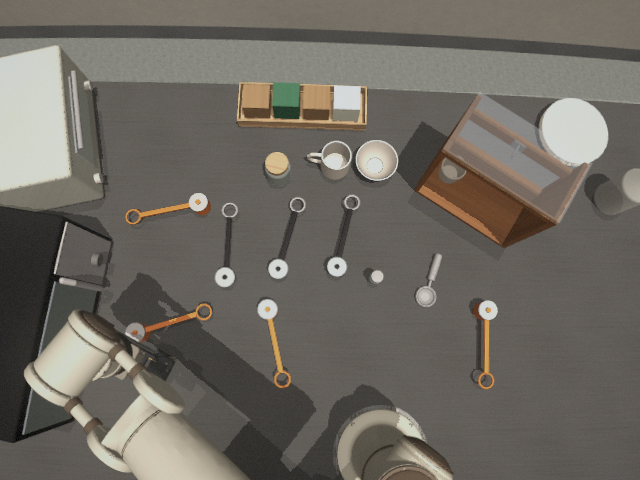

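```bash
cat > h.py <<'E'
import numpy as np,cv2
from scipy.spatial.transform import Rotation as Rn
def load(n): return dict(np.load(f"{n}.npz"))
def ray(c,u,v):
    xd=np.array([(u-c["cx"])/c["fx"],(v-c["cy"])/c["fy"]]); x=xd.copy()
    for _ in range(30): x=xd/(1+c["k1"]*(x@x))
    d=c["R"].T@np.array([x[0],x[1],1.]); o=-c["R"].T@c["t"]; return o,d/np.linalg.norm(d)
def atz(c,u,v,z):
    o,d=ray(c,u,v); return o+d*(z-o[2])/d[2]
def proj(c,X):
    p=c["R"]@np.asarray(X,float)+c["t"]; x=p[:2]/p[2]; x=x*(1+c["k1"]*(x@x)); return np.array([x[0]*c["fx"]+c["cx"],x[1]*c["fy"]+c["cy"]])
def tri(a,pa,b,pb):
    o1,d1=ray(a,*pa);o2,d2=ray(b,*pb)
    s=np.linalg.lstsq(np.c_[d1,-d2],o2-o1,rcond=None)[0]
    p=o1+d1*s[0];q=o2+d2*s[1]; return (p+q)/2,np.linalg.norm(p-q)
def crop(img,x0,y0,x1,y1,k,fn):
    cv2.imwrite(fn,cv2.resize(img[y0:y1,x0:x1],None,fx=k,fy=k,interpolation=cv2.INTER_CUBIC))
E
python3 - <<'E'
from h import *
t=load("top")["pixels"];s=load("side")["pixels"]
crop(t,205,185,365,305,5,"pics/t_sc.png")
crop(t,410,85,600,225+20,4,"pics/t_cab.png")
crop(s,215,200,375,320,5,"pics/s_sc.png")
crop(s,420,210,590,420,3,"pics/s_cab.png")
E
```

```text
(no output)
```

View pics/t_sc.png

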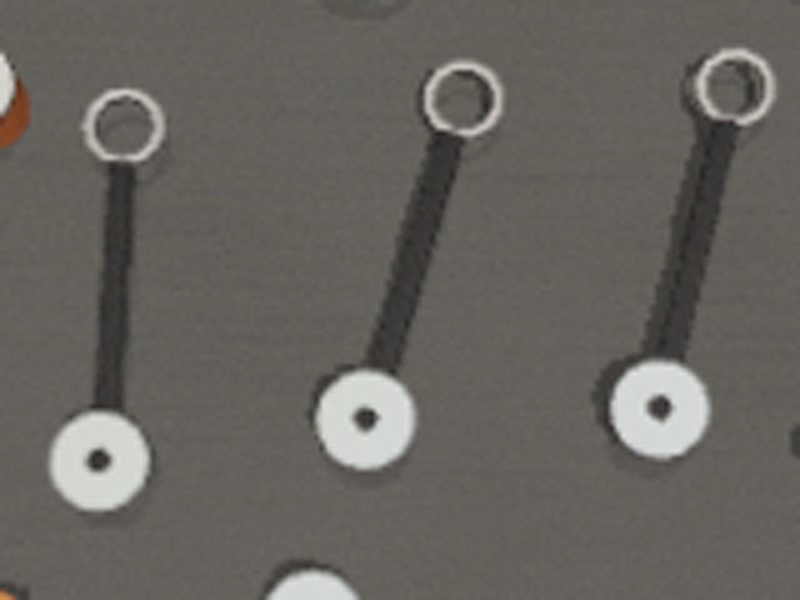

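View pics/t_cab.png

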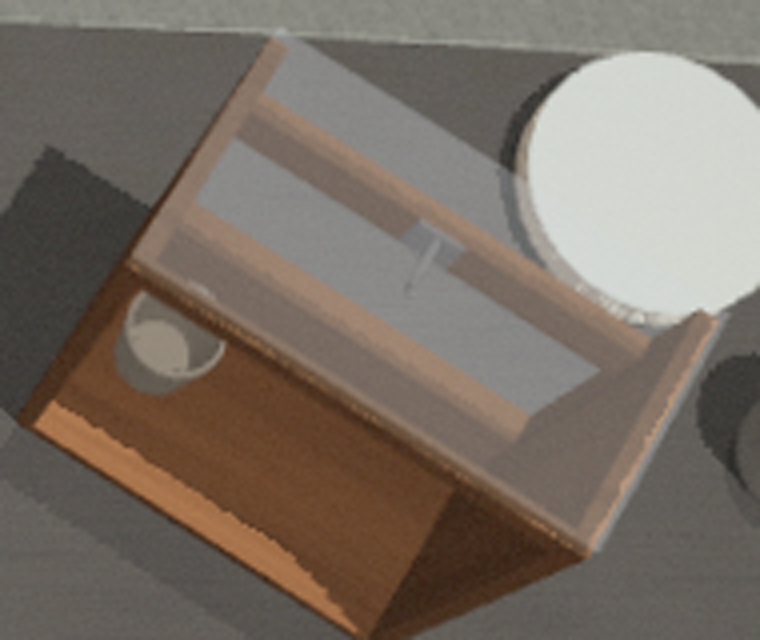

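View pics/s_sc.png

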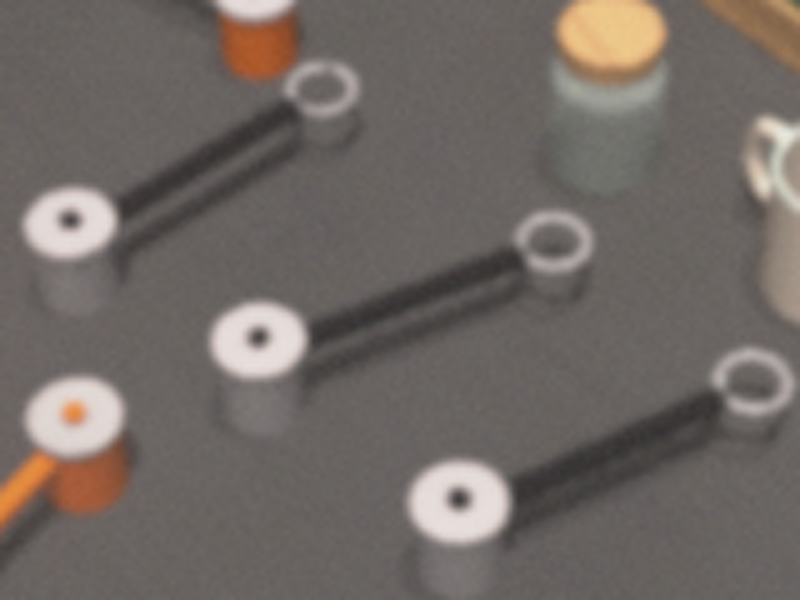

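View pics/s_cab.png

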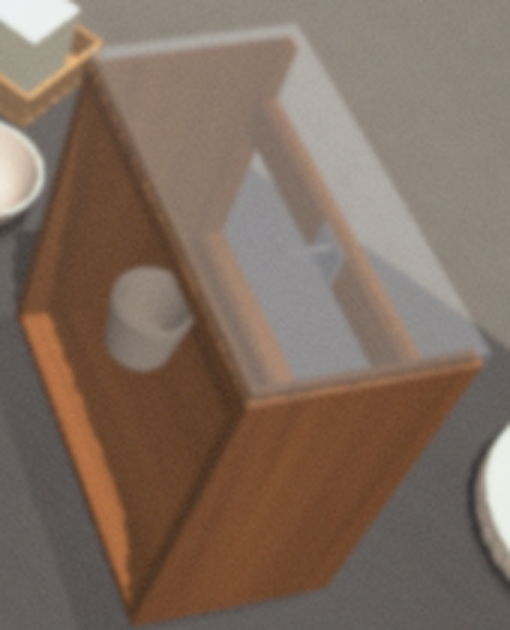

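Run:
```python
from h import *
T=load("top");S=load("side")
def tp(x,y,k=5,x0=205,y0=185): return ((x+.5)/k-.5+x0,(y+.5)/k-.5+y0)
def sp(x,y,k=5,x0=215,y0=200): return ((x+.5)/k-.5+x0,(y+.5)/k-.5+y0)
kn=dict(L=((99,460),(70,219)),M=((366,418),(258,337)),R=((660,407),(459,498)))
ey=dict(L=((124,126),(322,90)),M=((463,99),(555,242)),R=((735,88),(754,382)))
for n in "LMR":
    a=atz(T,*tp(*kn[n][0]),.054);b=atz(S,*sp(*kn[n][1]),.054);e=atz(T,*tp(*ey[n][0]),.038);f=atz(S,*sp(*ey[n][1]),.038)
    print(n,a,b,tri(T,tp(*kn[n][0]),S,sp(*kn[n][1])));print("  eye",e,f,tri(T,tp(*ey[n][0]),S,sp(*ey[n][1])),np.linalg.norm((e-a)[:2]),np.linalg.norm((f-b)[:2]))
c=lambda x,y:tp(x,y,4,410,85); d=lambda x,y:sp(x,y,3,420,210)
for nm,p,q in(("FL",(130,263),(93,55)),("FR",(590,553),(247,405)),("BR",(725,315),(490,353)),("BL",(282,33),(297,28))):
    print(nm,atz(T,*c(*p),.312),atz(S,*d(*q),.312),tri(T,c(*p),S,d(*q)))
print("tip",tri(T,c(408,292),S,d(280,241)))
print("bottom FL",atz(T,*c(25,425),0),atz(S,*d(22,318),0),"FR",atz(T,*c(365,650),0),atz(S,*d(133,622),0))
```

```text
L [0.41365469 0.39251574 0.054     ] [0.41389494 0.39210231 0.054     ] (array([0.41386809, 0.39247874, 0.05366038]), np.float64(0.00040759670023568143))
  eye [0.58376719 0.39322064 0.038     ] [0.5838471  0.39214159 0.038     ] (array([0.58433206, 0.39329311, 0.03673727]), np.float64(0.0006091847028890852)) 0.17011395637781385 0.16995216685248057
M [0.43827117 0.26395904 0.054     ] [0.43806889 0.26316796 0.054     ] (array([0.43849614, 0.26398634, 0.05289737]), np.float64(0.00021220608843722683))
  eye [0.6031784  0.22339987 0.038     ] [0.60416407 0.22208259 0.038     ] (array([0.60410218, 0.22305683, 0.03695583]), np.float64(0.0015037498052060008)) 0.16982179331528094 0.17110118256630275
R [0.4480622  0.12117904 0.054     ] [0.44788468 0.12040245 0.054     ] (array([0.44830694, 0.1210698 , 0.0528999 ]), np.float64(0.00023998534819385194))
  eye [0.61349354 0.08631837 0.038     ] [0.61524337 0.08525603 0.038     ] (array([0.61441928, 0.08576375, 0.03778253]), np.float64(0.0019828645496194194)) 0.16906446207493012 0.17100936154340082
FL [ 0.65835517 -0.07733377  0.312     ] [ 0.66062677 -0.08383861  0.312     ] (array([ 0.66264276, -0.08039128,  0.30670385]), np.float64(0.005201675360823563))
FR [ 0.51528452 -0.31169839  0.312     ] [ 0.50800639 -0.31763889  0.312     ] (array([ 0.51689605, -0.31624871,  0.30125217]), np.float64(0.002077730525833575))
BR [ 0.64532435 -0.39450714  0.312     ] [ 0.6473085  -0.39772195  0.312     ] (array([ 0.64723683, -0.39684157,  0.31019898]), np.float64(0.0030083691115354))
BL [ 0.7903098  -0.16185567  0.312     ] [ 0.79150054 -0.16316574  0.312     ] (array([ 0.79136674, -0.16263912,  0.31128331]), np.float64(0.0014937255316877442))
tip (array([ 0.67210005, -0.2473969 ,  0.25319095]), np.float64(0.0028130929773336737))
bottom FL [ 0.65994281 -0.08533093  0.        ] [ 0.66400533 -0.08579993  0.        ] FR [ 0.51674584 -0.3090093   0.        ] [ 0.5198392 -0.3153859  0.       ]
```

```bash
cat > cab.py <<'E'
from h import *
from scipy.optimize import least_squares
T=load("top");S=load("side")
def tp(x,y,k,x0,y0): return np.array(((x+.5)/k-.5+x0,(y+.5)/k-.5+y0))
c=lambda x,y:tp(x,y,4,410,85); d=lambda x,y:tp(x,y,3,420,210)
P=[(0,.14,.312,(130,263),(93,55)),(0,-.14,.312,(590,553),(247,405)),(.155,-.14,.312,(725,315),(490,353)),(.155,.14,.312,(282,33),(297,28)),(0,.14,0,(25,425),(22,318)),(0,-.14,0,(365,650),(133,622)),(.093,0,.260,(408,292),(280,241))]
def W(p,l): cs,sn=np.cos(p[2]),np.sin(p[2]); return np.array([p[0]+cs*l[0]-sn*l[1],p[1]+sn*l[0]+cs*l[1],l[2]])
def f(p):
    r=[]
    for l in P:
        r+=list(proj(T,W(p,l))-c(*l[3]))+list(proj(S,W(p,l))-d(*l[4]))
    return np.array(r)
if __name__=="__main__":
    s=least_squares(f,[.588,-.197,-.56],loss="soft_l1")
    print(s.x); print(np.round(f(s.x).reshape(-1,4),1)); np.save("cabpose.npy",s.x)
    for nm,l in(("tip",(.093,0,.263)),("seat",(.113,0,.243))): print(nm,W(s.x,l))
E
python3 cab.py
```

```text
[ 0.58819561 -0.19800183 -0.55769359]
[[ 0.9 -1.8 -1.3 -1.6]
 [ 2.4  0.7  1.6 -2.4]
 [ 1.9 -0.   0.1  0.9]
 [-0.4 -1.5 -0.2 -1. ]
 [-2.3 -0.9 -2.5 -1.2]
 [ 2.9  1.1 -1.1  2.1]
 [ 1.6  0.6 -1.2 -0.6]]
tip [ 0.66710406 -0.24722028  0.263     ]
seat [ 0.68407362 -0.25780489  0.243     ]
```

```bash
cat > ov.py <<'E'
from cab import *
import sys
def overlay(p,img,cam,x0,y0,x1,y1,k,fn):
    o=cv2.resize(img[y0:y1,x0:x1],None,fx=k,fy=k,interpolation=cv2.INTER_CUBIC)
    def q(l): u=(proj(cam,W(p,l))+.5-[x0,y0])*k-.5; return tuple(int(round(a*8)) for a in u)
    def ln(a,b,col): cv2.line(o,q(a),q(b),col,1,cv2.LINE_AA,3)
    for z in(0,.312):
        for a,b in(((0,.14),(0,-.14)),((0,-.14),(.155,-.14)),((.155,-.14),(.155,.14)),((.155,.14),(0,.14))): ln((*a,z),(*b,z),(0,255,255))
    for a in((0,.14),(0,-.14)): ln((*a,0),(*a,.312),(0,255,255))
    ln((.141,0,.24),(.113,0,.24),(0,255,0)); ln((.113,0,.24),(.093,0,.263),(0,0,255))
    cv2.imwrite(fn,o)
if __name__=="__main__":
    p=np.load("cabpose.npy"); n=sys.argv[1]
    overlay(p,T["pixels"],T,410,85,600,245,4,f"pics/ovt{n}.png"); overlay(p,S["pixels"],S,420,210,590,420,3,f"pics/ovs{n}.png")
    overlay(p,T["pixels"],T,490,120,550,170,12,f"pics/ovth{n}.png"); overlay(p,S["pixels"],S,480,260,560,320,9,f"pics/ovsh{n}.png")
E
python3 ov.py 1
```

```text
(no output)
```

View pics/ovt1.png

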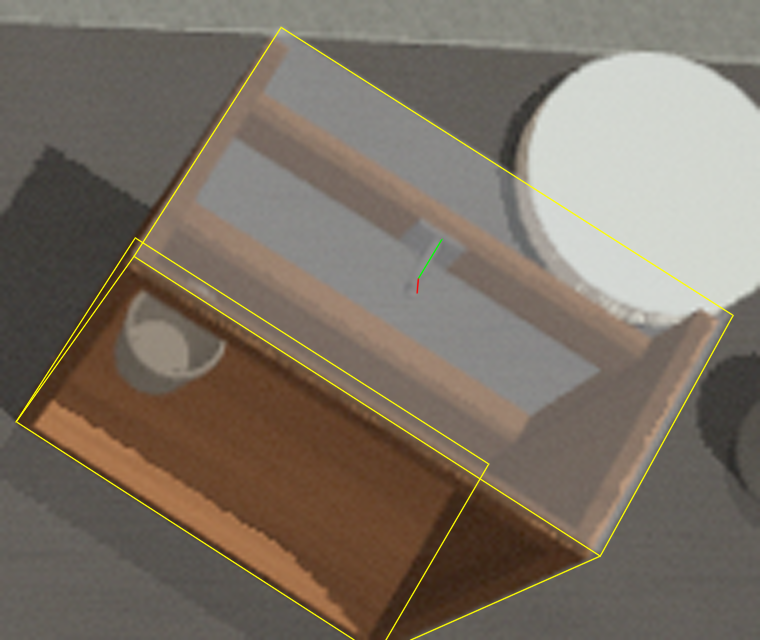

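View pics/ovs1.png

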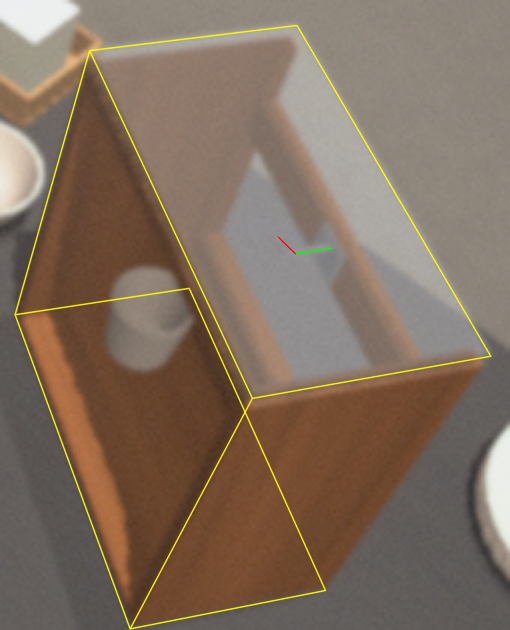

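View pics/ovth1.png

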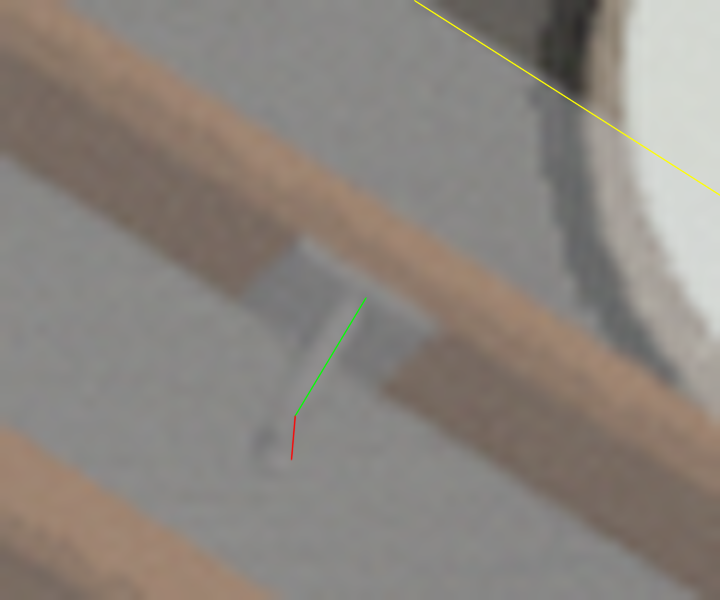

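View pics/ovsh1.png

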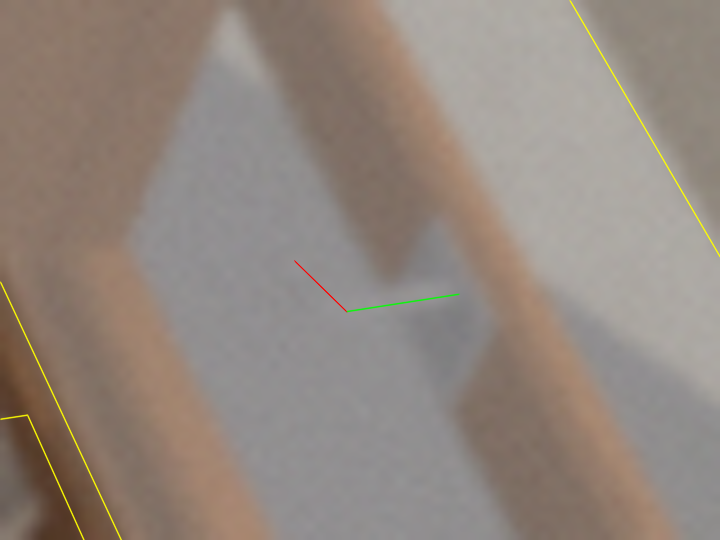

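```bash
cat > plan.py <<'E'
from h import *
SC=dict(L=((.4138,.3923),(.5838,.3927)),M=((.4382,.2636),(.6037,.2227)),R=((.4480,.1208),(.6144,.0858)))
CAB=np.array([.58819561,-.19800183+.002,-.55769359])
def Rs(n):
    a,b=map(np.array,SC[n]); x=(b-a)/np.linalg.norm(b-a); return np.array([[x[0],-x[1],0],[x[1],x[0],0],[0,0,1.]])
def grasp(n,g=.05,s=1,dz=0):
    R=Rs(n); P=np.array([*SC[n][0],.038])+g*R[:,0]
    z=-R[:,2]; x=s*R[:,1]; Q=np.c_[x,np.cross(z,x),z]
    return P+.019*z+[0,0,dz], Rn.from_matrix(Q).as_rotvec()
def hang(depth,h,t=np.radians(12),g=.05,s=1,lat=0):
    """TCP pose so that eye centre is at (depth,lat,h) of cabinet"""
    C=Rn.from_euler("z",CAB[2]).as_matrix()
    xs=C@[np.sin(t),0,np.cos(t)]; zs=C@[-np.cos(t),0,np.sin(t)]; ys=np.cross(zs,xs)
    e=np.array([CAB[0],CAB[1],0])+C@[depth,lat,h]
    P=e-(.170-g)*xs; z=-zs; x=s*ys
    return P+.019*z, Rn.from_matrix(np.c_[x,np.cross(z,x),z]).as_rotvec()
E
python3 - <<'E'
from plan import *
from workcell import bot
T=load("top")
import cab
print("cup_in base/rim", cab.atz(T,*cab.c(172,325),.072))
p=atz(T,*cab.c(172,325),.072); C=Rn.from_euler("z",CAB[2]).as_matrix(); print("cab frame",C.T@(p-[CAB[0],CAB[1],0]))
for s in(1,-1):
    for n in "LMR": print(s,n,[None if q is None else np.round(q,2) for q in [bot.inverse_kinematics(*grasp(n,s=s)),bot.inverse_kinematics(*grasp(n,s=s,dz=.1))]])
    for d,h in((-.1,.255),(0,.255),(.113,.255),(.113,.2275),(-.15,.35),(-.15,.3)): 
        q=bot.inverse_kinematics(*hang(d,h,s=s)); print(s,d,h,np.round(hang(d,h,s=s)[0],3),None if q is None else np.round(q,2))
print(bot.current_clock())
for nm,z,uv in(("shaker",.07,(376,277)),("mug",.085,(336,158)),("bowl",.05,(377,161)),("spoon",0,(426,296)),("spoonend",0,(436,257)),("jar",.1,(276,163)),("orangeR",.05,(488,310)),("orangeM",.05,(267,310))): print(nm,np.round(atz(T,*uv,z),3))
E
```

```text
cup_in base/rim [ 0.70829861 -0.16515371  0.072     ]
cab frame [0.08557898 0.08973614 0.072     ]
1 L [array([ 0.5 ,  0.46,  1.64, -0.  ,  1.04, -1.07]), array([ 0.5 ,  0.33,  1.59, -0.  ,  1.22, -1.07])]
1 M [array([ 0.26,  0.33,  1.82, -0.  ,  1.  , -1.07]), array([ 0.26,  0.18,  1.77, -0.  ,  1.19, -1.07])]
1 R [array([-0.02,  0.24,  1.93, -0.  ,  0.97, -1.38]), array([-0.02,  0.08,  1.88, -0.  ,  1.18, -1.38])]
1 -0.1 0.255 [ 0.498 -0.14   0.134] [-0.43  0.01  2.66  3.31  0.89  1.49]
1 0 0.255 [ 0.583 -0.193  0.134] [-0.47  0.2   2.42  3.26  0.85  1.51]
1 0.113 0.255 [ 0.679 -0.252  0.134] [-0.49  0.39  2.15  3.23  0.76  1.52]
1 0.113 0.2275 [ 0.679 -0.252  0.106] [-0.49  0.47  2.13  3.23  0.82  1.53]
1 -0.15 0.35 [ 0.456 -0.113  0.229] None
1 -0.15 0.3 [ 0.456 -0.113  0.179] None
-1 L [array([ 0.5 ,  0.46,  1.64, -0.  ,  1.04,  2.07]), array([ 0.5 ,  0.33,  1.59, -0.  ,  1.22,  2.07])]
-1 M [array([ 0.26,  0.33,  1.82, -0.  ,  1.  ,  2.07]), array([ 0.26,  0.18,  1.77, -0.  ,  1.19,  2.07])]
-1 R [array([-0.02,  0.24,  1.93, -0.  ,  0.97,  1.76]), array([-0.02,  0.08,  1.88, -0.  ,  1.18,  1.76])]
-1 -0.1 0.255 [ 0.498 -0.14   0.134] [-0.43  0.01  2.66  3.31  0.89 -1.65]
-1 0 0.255 [ 0.583 -0.193  0.134] [-0.47  0.2   2.42  3.26  0.85 -1.63]
-1 0.113 0.255 [ 0.679 -0.252  0.134] [-0.49  0.39  2.15  3.23  0.76 -1.62]
-1 0.113 0.2275 [ 0.679 -0.252  0.106] [-0.49  0.47  2.13  3.23  0.82 -1.62]
-1 -0.15 0.35 [ 0.456 -0.113  0.229] None
-1 -0.15 0.3 [ 0.456 -0.113  0.179] None
0.1
shaker [0.422 0.027 0.07 ]
mug [0.713 0.13  0.085]
bowl [0.721 0.024 0.05 ]
spoon [ 0.385 -0.11   0.   ]
spoonend [ 0.486 -0.137  0.   ]
jar [0.69  0.277 0.1  ]
orangeR [ 0.351 -0.253  0.05 ]
orangeM [0.337 0.286 0.05 ]
```

```bash
cat > fk.py <<'E'
from plan import *
def rz(a): return Rn.from_euler("z",a).as_matrix()
def ry(a): return Rn.from_euler("y",a).as_matrix()
def fk(q,p,full=False):
    h,r0,a,e,b,c,phi,s4,s6=p
    R=rz(q[0]); o=R@[r0,0,h]; pts=[o]
    R=R@ry(q[1]); o=o+R@[0,0,a]; pts.append(o)
    R=R@ry(q[2]); o=o+R@[e,0,b]; pts.append(o)
    R=R@rz(s4*q[3])@ry(q[4]); R=R@rz(s6*q[5]+phi); o=o+R@[0,0,c]; pts.append(o)
    return (o,R,pts) if full else (o,R)
E
python3 - <<'E'
from fk import *
from workcell import bot
from scipy.optimize import least_squares
rng=np.random.default_rng(0); D=[]
for n in "LMR":
    for s in(1,-1):
        for dz in(0,.1,.2): D.append(grasp(n,s=s,dz=dz))
for d in np.linspace(-.1,.13,5):
    for h in(.22,.26,.3): 
        for t in(.1,.4): D.append(hang(d,h,t))
D=[(p,r,bot.inverse_kinematics(p,r)) for p,r in D]; D=[x for x in D if x[2] is not None]; print(len(D))
best=None
for s4 in(1,-1):
  for s6 in(1,-1):
    for phi in(0,np.pi/2,np.pi,-np.pi/2):
      def f(v):
        p=[*v,s4,s6]; o=[]
        for P,r,q in D:
            x,R=fk(q,p); o+=list(x-P)+list(.1*(R-Rn.from_rotvec(r).as_matrix()).ravel())
        return np.array(o)
      s=least_squares(f,[.3,0,.4,0,.4,.25,phi],max_nfev=40)
      if best is None or s.cost<best[0]: best=(s.cost,[*s.x,s4,s6],np.abs(s.fun).max())
print(best); np.save("fkp.npy",best[1])
p=best[1]
for d,h in((-.06,.26),(-.06,.3),(-.06,.35),(-.06,.4),(-.03,.45),(0,.4)):
    q=bot.inverse_kinematics(*hang(d,h)); print(d,h,None if q is None else np.round(q,2))
E
```

```text
45
(np.float64(0.21021366871884464), [np.float64(0.3475099985353104), np.float64(-0.06984278555621364), np.float64(0.41534135908190223), np.float64(0.062808561610214), np.float64(0.5890570863965977), np.float64(0.3648953281962114), np.float64(-3.0136178985130337), -1, 1], np.float64(0.1197958994559781))
-0.06 0.26 [-0.45  0.07  2.57  3.28  0.86  1.5 ]
-0.06 0.3 [-0.45 -0.13  2.6   3.31  0.69  1.46]
-0.06 0.35 [-0.45 -0.37  2.62  3.38  0.48  1.38]
-0.06 0.4 [-0.45 -0.56  2.6   3.53  0.28  1.22]
-0.03 0.45 [-0.46 -0.56  2.49  3.7   0.18  1.04]
0 0.4 [-0.47 -0.31  2.45  3.38  0.37  1.36]
```

```bash
cat > fk.py <<'E'
from plan import *
def rz(a): return Rn.from_euler("z",a).as_matrix()
def ry(a): return Rn.from_euler("y",a).as_matrix()
def fk(q,p,full=False):
    h,r0,a,e,b,c,phi,l1,l2,l3,x5,s4,s6=p
    R=rz(q[0]); o=R@[r0,l1,h]; pts=[o]
    R=R@ry(q[1]); o=o+R@[0,l2,a]; pts.append(o)
    R=R@ry(q[2]); o=o+R@[e,0,b]; pts.append(o)
    R=R@rz(s4*q[3]); o=o+R@[0,l3,0]; R=R@ry(q[4]); o=o+R@[x5,0,0];R=R@rz(s6*q[5]+phi); o=o+R@[0,0,c]; pts.append(o)
    return (o,R,pts) if full else (o,R)
E
cat > fit.py <<'E'
from fk import *
from workcell import bot
from scipy.optimize import least_squares
D=[]
for n in "LMR":
    for s in(1,-1):
        for dz in(0,.1,.2): D.append(grasp(n,s=s,dz=dz))
for d in np.linspace(-.1,.13,5):
    for h in(.22,.26,.3): 
        for t in(.1,.4): D.append(hang(d,h,t))
D=[(p,r,bot.inverse_kinematics(p,r)) for p,r in D]; D=[x for x in D if x[2] is not None]
best=None
for s4 in(1,-1):
  for s6 in(1,-1):
    for phi in(0,np.pi/2,np.pi,-np.pi/2):
      def f(v):
        p=[*v,s4,s6]; o=[]
        for P,r,q in D:
            x,R=fk(q,p); o+=list(x-P)+list(.1*(R-Rn.from_rotvec(r).as_matrix()).ravel())
        return np.array(o)
      s=least_squares(f,[.3,0,.4,0,.4,.25,phi,.06,.06,0,0],max_nfev=60)
      if best is None or s.cost<best[0]: best=(s.cost,[*s.x,s4,s6],np.abs(s.fun).max())
print(best[0],best[2],np.round(best[1],4)); np.save("fkp.npy",best[1])
E
python3 fit.py
```

```text
3.040744907713887e-29 2.220446049250313e-15 [ 0.2981  0.      0.3857  0.0478  0.5191  0.3221 -3.1416  1.0339 -0.914
  0.     -0.      1.      1.    ]
```

```bash
cat > chk.py <<'E'
from fk import *
p=np.load("fkp.npy")
C=rz(CAB[2])
def pts(q,g=.05,s=1):
    o,R=fk(q,p)
    G=o-.019*R[:,2]; d={}
    xs,zs=None,-R[:,2]; ys=s*R[:,0]; xs=np.cross(ys,zs)
    ax=G-g*xs
    sc=[G+(.170-g)*xs+.0205*(np.cos(a)*xs+np.sin(a)*ys) for a in np.arange(0,6.3,.5)]
    for z in(-.038,.017):
        sc+=[ax+z*zs+.0235*(np.cos(a)*xs+np.sin(a)*ys) for a in np.arange(0,6.3,.5)]
    bd=[G-k*R[:,2]+i*R[:,0]+j*R[:,1] for k in(.069,.11,.16) for i in(-.0945,0,.0945) for j in(-.0375,.0375)]
    w=[G-k*R[:,2]+i*R[:,0]+j*R[:,1] for k in(.2,.25,.3) for i in(-.05,.05) for j in(-.05,.05)]
    return np.array(sc),np.array(bd),np.array(w)
def cabdist(P):
    L=(P-[CAB[0],CAB[1],0])@C
    d=np.maximum.reduce([-L[:,0],L[:,0]-.155,np.abs(L[:,1])-.14,L[:,2]-.312]); return d.min()
def check(q0,q1,s=1,N=60,g=.05):
    m=[9]*6; wh=None
    for f in np.linspace(0,1,N):
        for i,P in enumerate(pts(q0+(q1-q0)*f,g,s)):
            m[i]=min(m[i],P[:,2].min()); m[3+i]=min(m[3+i],cabdist(P))
    return np.round(m,3)
E
python3 - <<'E'
from chk import *
from workcell import bot
for s in(1,-1):
  for n in "RML":
    q0=bot.inverse_kinematics(*grasp(n,s=s,dz=.2))
    for d,h in((-.06,.4),(-.06,.3),(-.06,.35)):
      q1=bot.inverse_kinematics(*hang(d,h,s=s))
      print(s,n,d,h,check(q0,q1,s))
q1=bot.inverse_kinematics(*hang(-.06,.256));q2=bot.inverse_kinematics(*hang(.113,.256))
print("pre",[ (P[:,2].min().round(3),round(cabdist(P),3)) for P in pts(q1)]);print("in",[ (P[:,2].min().round(3),) for P in pts(q2)])
print(bot.inverse_kinematics(*grasp("R",dz=.3)))
E
```

```text
1 R -0.06 0.4 [0.195 0.26  0.275 0.012 0.088 0.176]
1 R -0.06 0.3 [0.103 0.16  0.175 0.003 0.086 0.174]
1 R -0.06 0.35 [0.153 0.21  0.225 0.002 0.094 0.176]
1 M -0.06 0.4 [0.197 0.26  0.275 0.015 0.107 0.205]
1 M -0.06 0.3 [0.103 0.16  0.175 0.011 0.088 0.203]
1 M -0.06 0.35 [0.153 0.21  0.225 0.008 0.095 0.204]
1 L -0.06 0.4 [0.199 0.26  0.275 0.016 0.107 0.213]
1 L -0.06 0.3 [0.103 0.16  0.175 0.012 0.087 0.202]
1 L -0.06 0.35 [0.153 0.21  0.225 0.01  0.094 0.212]
-1 R -0.06 0.4 [0.191 0.26  0.275 0.017 0.08  0.176]
-1 R -0.06 0.3 [0.103 0.16  0.175 0.022 0.073 0.171]
-1 R -0.06 0.35 [0.153 0.21  0.225 0.019 0.077 0.176]
-1 M -0.06 0.4 [0.196 0.26  0.275 0.021 0.091 0.212]
-1 M -0.06 0.3 [0.103 0.16  0.175 0.027 0.08  0.196]
-1 M -0.06 0.35 [0.153 0.21  0.225 0.025 0.084 0.204]
-1 L -0.06 0.4 [0.198 0.26  0.275 0.022 0.092 0.219]
-1 L -0.06 0.3 [0.103 0.16  0.175 0.026 0.081 0.201]
-1 L -0.06 0.35 [0.153 0.21  0.225 0.025 0.086 0.21 ]
pre [(np.float64(0.059), np.float64(0.053)), (np.float64(0.116), np.float64(0.145)), (np.float64(0.131), np.float64(0.27))]
in [(np.float64(0.059),), (np.float64(0.116),), (np.float64(0.131),)]
[-1.89403503e-02 -6.45047474e-02  1.62394067e+00 -4.44089210e-16
  1.58215673e+00 -1.38242218e+00]
```

```bash
cat > act.py <<'E'
from chk import *
from workcell import bot
def F(k=6):
    o=[]
    for _ in range(k): o.append(bot.current_contact_force()); bot.hold(.04)
    return np.mean(o,0)
def weigh(n,s=-1):
    bot.set_gripper(.45)
    bot.goto(*grasp(n,s=s,dz=.09)); bot.hold(.15); f0=F()
    bot.line_to(grasp(n,s=s)[0],max_speed=.12)
    bot.set_gripper(0.,40); f1=F(2)
    bot.line_to(grasp(n,s=s,dz=.035)[0],max_speed=.07); bot.hold(.3); f2=F(10)
    print(n,"base",np.round(f0,2),"grip",np.round(f1,2),"lift",np.round(f2,2),"kg",(f0-f2)[2]/9.81,"open",bot.current_opening(),"t",bot.current_clock())
def put(n,s=-1):
    bot.line_to(grasp(n,s=s)[0],max_speed=.07)
    bot.set_gripper(.45); bot.line_to(grasp(n,s=s,dz=.09)[0],max_speed=.15); print("put t",bot.current_clock())
def snap(tag):
    for n in("side","top"):
        c=bot.read_camera(n); cv2.imwrite(f"pics/{n}_{tag}.png",c["pixels"])
E
python3 - <<'E'
from act import *
weigh("R"); snap("w1")
E
```

```text
R base [ 0.05 -0.27  0.03] grip [ 0.1  -0.11  1.18] lift [-0.15  0.06 -1.13] kg 0.11890445025863508 open 0.126323339258597 t 6.075
```

View pics/side_w1.png

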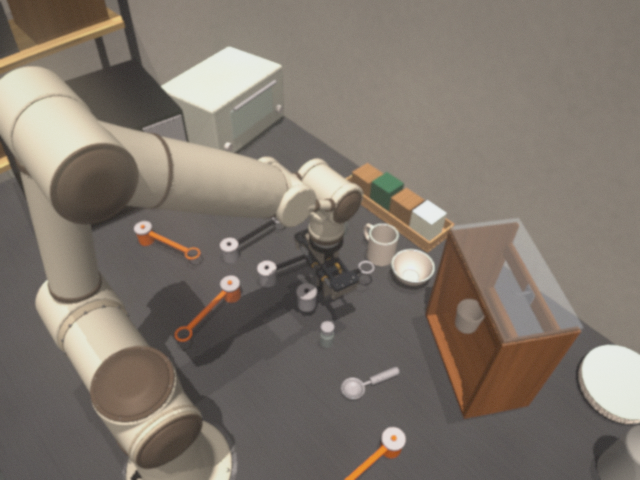

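Run:
```python
from act import *
bot.line_to(grasp("R",s=-1,dz=.2)[0],max_speed=.15); bot.hold(.3); print("kg",(.03-F(10)[2])/9.81)
q=bot.inverse_kinematics(*hang(-.08,.40,s=-1)); print(np.round(q,2), check(np.array(bot.current_joints()),q,-1))
bot.goto(*hang(-.08,.40,s=-1)) if False else bot.set_joints(q)
bot.hold(.2); snap("pre"); print(bot.current_clock(),bot.current_ee_pos(),hang(-.08,.40,s=-1)[0])
a=cv2.imread("pics/side_pre.png");crop(a,330,150,560,320,3,"pics/side_pre_c.png")
```

```text
kg 0.09106236732202878
[-0.44 -0.66  2.65  3.65  0.24 -2.04] [0.192 0.26  0.275 0.031 0.094 0.176]
11.6167 [ 0.51495991 -0.15027126  0.27868333] [ 0.51491715 -0.15029504  0.27867197]
```

View pics/side_pre.png

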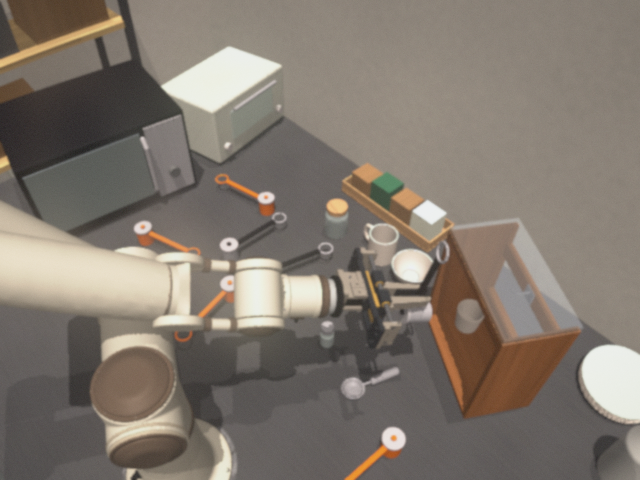

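View pics/top_pre.png

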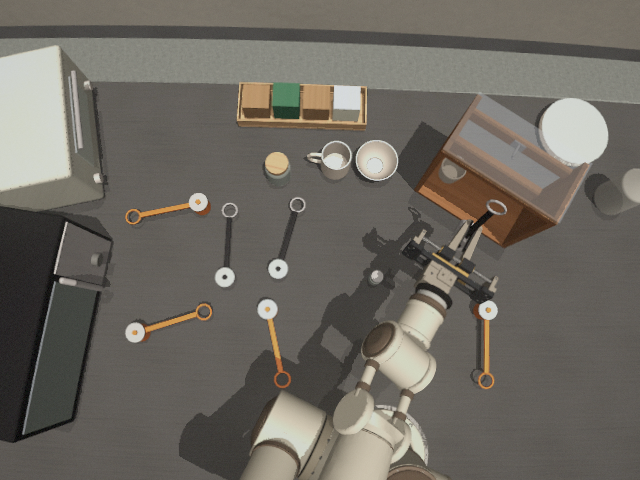

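Run:
```python
from act import *
T=load("top");S=load("side")
e=np.array([CAB[0],CAB[1],0])+C@[-.08,0,.40]
print(e,proj(T,e),proj(S,e))
a=cv2.imread("pics/side_pre.png");b=cv2.imread("pics/top_pre.png")
for im,c in((a,S),(b,T)):
    pass
crop(a,380,230,480,330,6,"pics/sp_c.png");crop(b,430,180,530,280,6,"pics/tp_c.png")
```

```text
[ 0.52031737 -0.15366338  0.4       ] [496.44899439 207.24870382] [442.07163755 252.72299361]
```

View pics/sp_c.png

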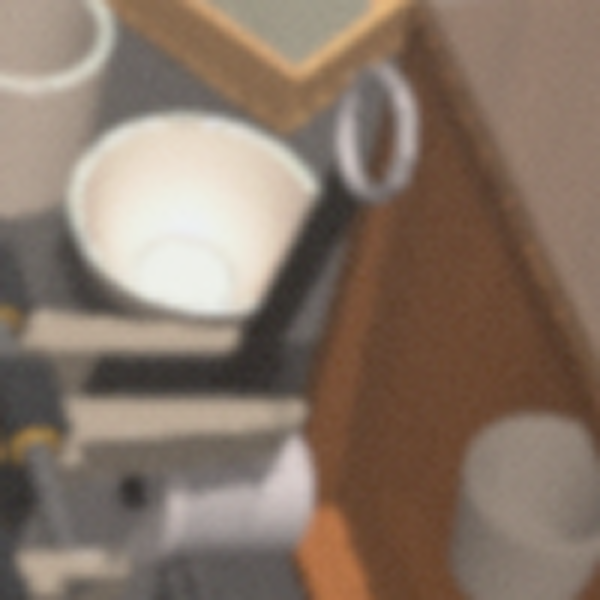

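View pics/tp_c.png

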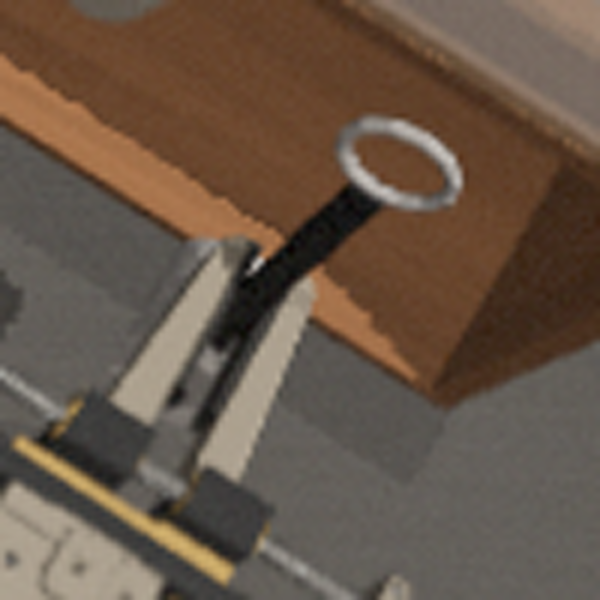

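Run:
```python
from act import *
T=load("top");S=load("side")
for z in(.260,.263):
    for uv in((512.3,157.1),(511.8,158.)):
        x=atz(T,*uv,z); print(C.T@(x-[CAB[0],CAB[1],0]))
# wire level part top: crop12 (340,320)->(290,395)
for q in((345,312),(292,395)): print("wire",C.T@(atz(T,490+q[0]/12,120+q[1]/12,.24)-[CAB[0],CAB[1],0]))
for q in((400,287),(462,288)): print("wire side",C.T@(atz(S,480+q[0]/9,260+q[1]/9,.24)-[CAB[0],CAB[1],0]))
pl=np.array([(300,240),(440,320),(245,300),(385,385)]); print("plate mid",C.T@(atz(T,*(pl.mean(0)/12+[490,120]),.24)-[CAB[0],CAB[1],0]))
s2=np.array([(440,215),(500,320),(400,280),(455,405)]); print("plate side",C.T@(atz(S,*(s2.mean(0)/9+[480,260]),.24)-[CAB[0],CAB[1],0]))
```

```text
[0.09514546 0.00138734 0.26      ]
[0.09270875 0.00131218 0.26      ]
[0.09356474 0.00183956 0.263     ]
[0.0911351  0.00176461 0.263     ]
wire [ 0.13692606 -0.00123184  0.24      ]
wire [ 0.11688551 -0.00072438  0.24      ]
wire side [0.12978303 0.00127481 0.24      ]
wire side [ 0.14397947 -0.00153252  0.24      ]
plate mid [ 0.13678046 -0.00076577  0.24      ]
plate side [ 0.13881128 -0.00548298  0.24      ]
```

Run:
```python
from act import *
h=lambda d,z:hang(d,z,s=-1)
bot.line_to(h(-.06,.33)[0],max_speed=.12)
bot.line_to(h(-.06,.2545)[0],max_speed=.12); bot.hold(.1); print(F(3))
bot.line_to(h(.03,.2545)[0],max_speed=.1); print(F(3))
bot.line_to(h(.075,.2545)[0],max_speed=.06); print(F(3))
snap("in"); print(bot.current_clock())
a=cv2.imread("pics/side_in.png");b=cv2.imread("pics/top_in.png")
crop(a,440,220,560,340,6,"pics/sin_c.png");crop(b,450,110,570,210,6,"pics/tin_c.png")
```

```text
[-0.05918075  0.02055208 -1.33428095]
[-0.73799227  0.61910464 -1.25905488]
[-0.28140325 -0.33532291 -1.6573992 ]
15.675
```

View pics/sin_c.png

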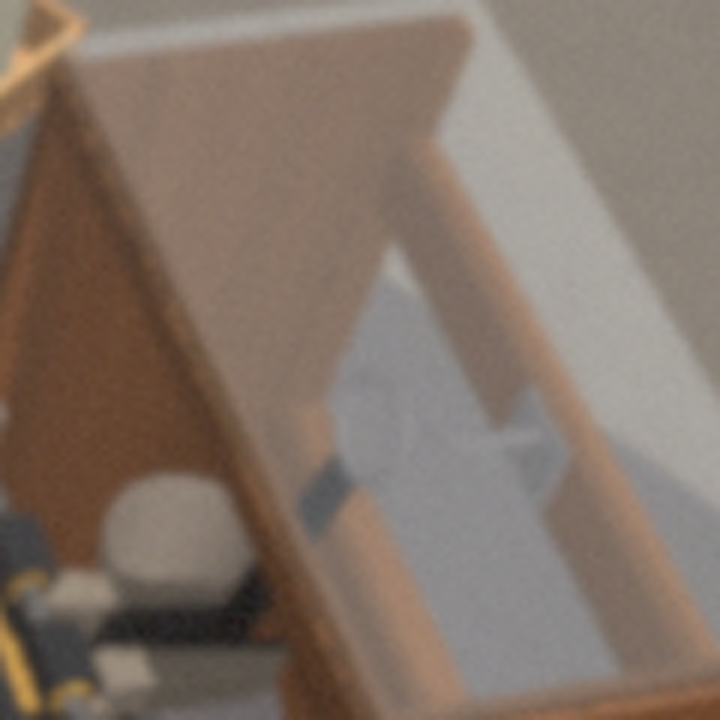

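View pics/tin_c.png

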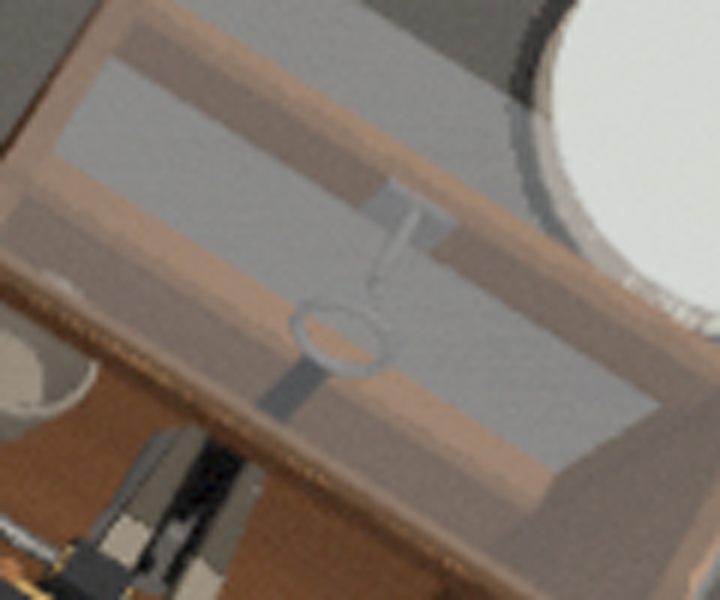

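Run:
```python
from act import *
h=lambda d,z:hang(d,z,s=-1,lat=-.002)
for d in(.09,.102,.114):
    bot.line_to(h(d,.2545)[0],max_speed=.05); print(d,F(3))
snap("in2"); print(bot.current_clock())
a=cv2.imread("pics/side_in2.png");b=cv2.imread("pics/top_in2.png")
crop(a,440,220,560,340,6,"pics/sin2_c.png");crop(b,450,110,570,210,6,"pics/tin2_c.png")
```

```text
0.09 [-0.34998379  0.58774169 -1.36960059]
0.102 [-0.02847123 -0.08086876 -1.36732146]
0.114 [-1.54912688  0.9080841  -3.44552164]
17.3833
```

View pics/sin2_c.png

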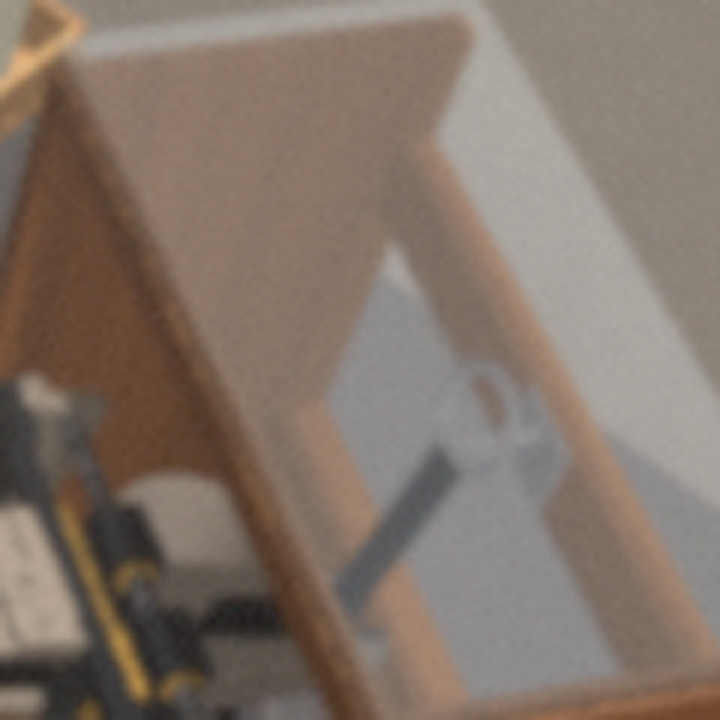

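View pics/tin2_c.png

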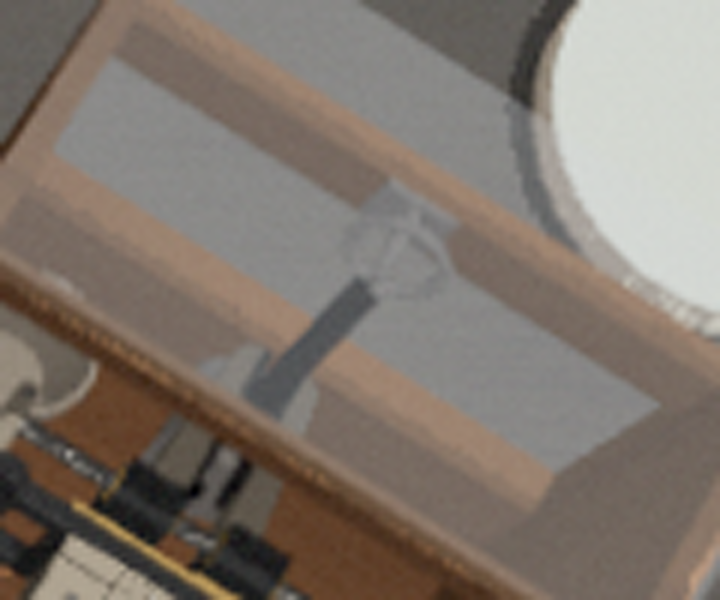

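Run:
```python
from act import *
h=lambda d,z:hang(d,z,s=-1,lat=-.002)
for z in(.245,.236,.231,.228,.226):
    bot.line_to(h(.114,z)[0],max_speed=.04); f=F(3); print(z,f)
    if f[2]>1.5: break
snap("low"); print(bot.current_clock())
a=cv2.imread("pics/side_low.png");b=cv2.imread("pics/top_low.png")
crop(a,440,220,560,340,6,"pics/slow_c.png");crop(b,450,110,570,210,6,"pics/tlow_c.png")
```

```text
0.245 [-0.1955201  -0.03124133 -1.01506031]
0.236 [-0.07009297  0.2356726  -1.06410018]
0.231 [-0.05360226  0.1097111  -1.46386378]
0.228 [-0.36837824 -0.53603094 -1.07093678]
0.226 [ 0.20079549 -0.1213073   2.28625536]
19.65
```

View pics/slow_c.png

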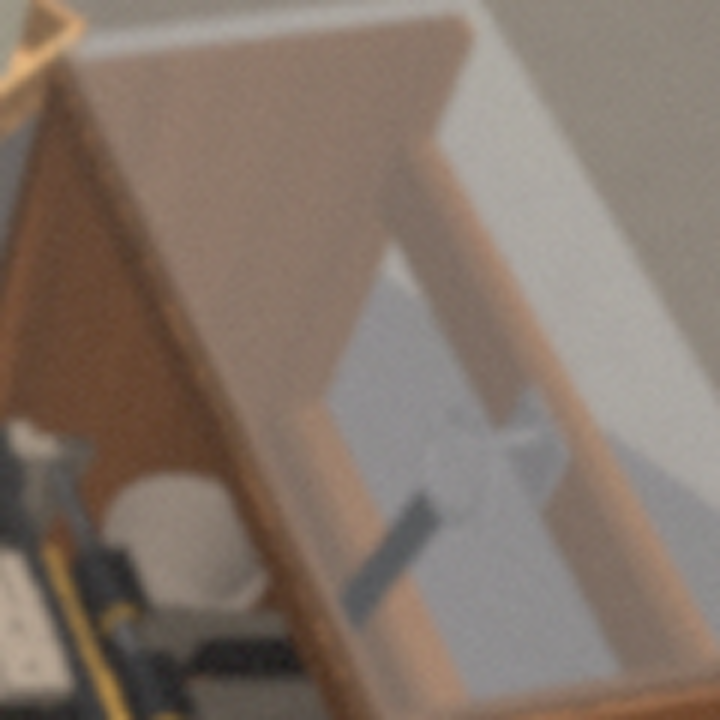

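View pics/tlow_c.png

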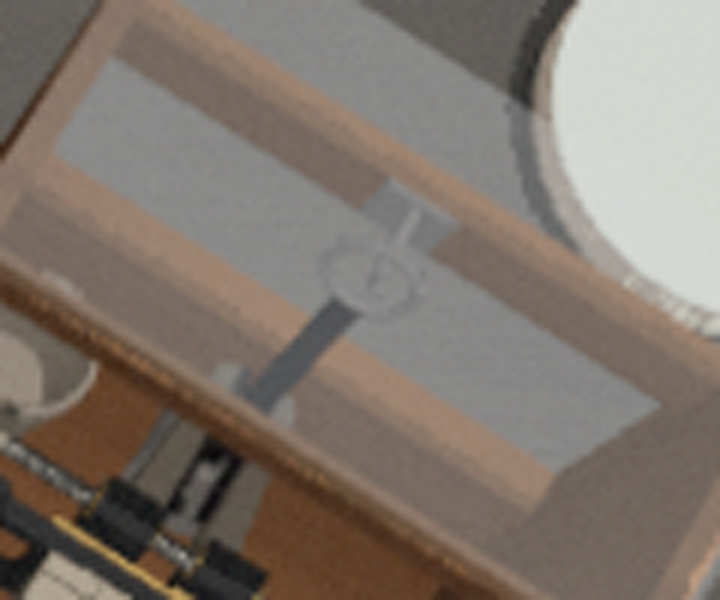

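Run:
```python
from act import *
bot.line_to(hang(.114,.2272,s=-1,lat=-.002)[0],max_speed=.02)
bot.set_gripper(.25); bot.hold(.5); print(F(3))
z=Rn.from_rotvec(bot.current_tool_rot()).as_matrix()[:,2]; p0=np.array(bot.current_ee_pos())
bot.line_to(p0-.05*z,max_speed=.05); bot.line_to(p0-.17*z,max_speed=.1); bot.hold(.3); print(F(3),bot.current_clock())
snap("rel")
a=cv2.imread("pics/side_rel.png");b=cv2.imread("pics/top_rel.png")
crop(a,420,210,590,420,3,"pics/srel_c.png");crop(b,430,90,590,250,4,"pics/trel_c.png")
```

```text
[-0.21690192  0.03913782  0.35892998]
[ 0.06735435 -0.0845982   0.01744365] 23.825
```

View pics/srel_c.png

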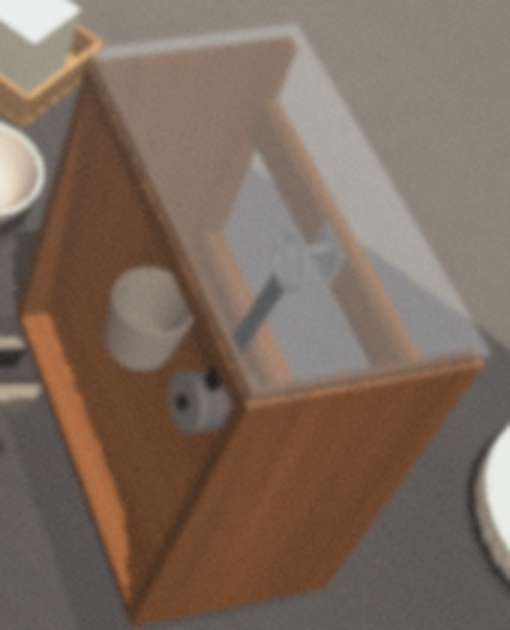

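View pics/trel_c.png

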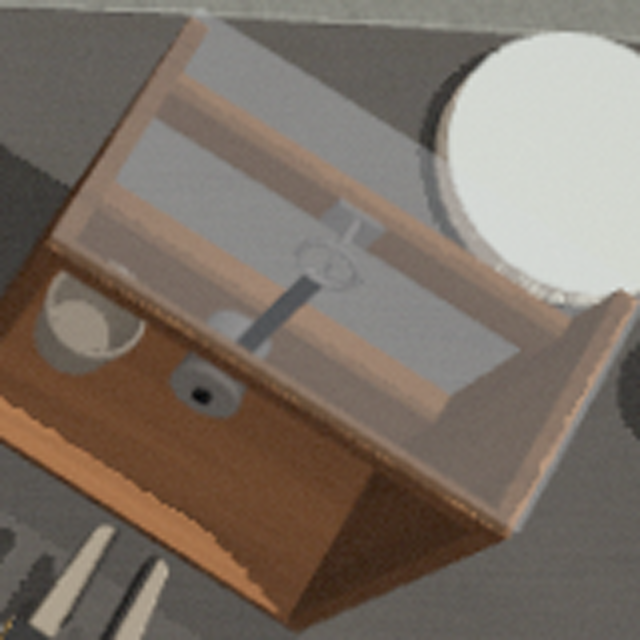

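View pics/side_rel.png

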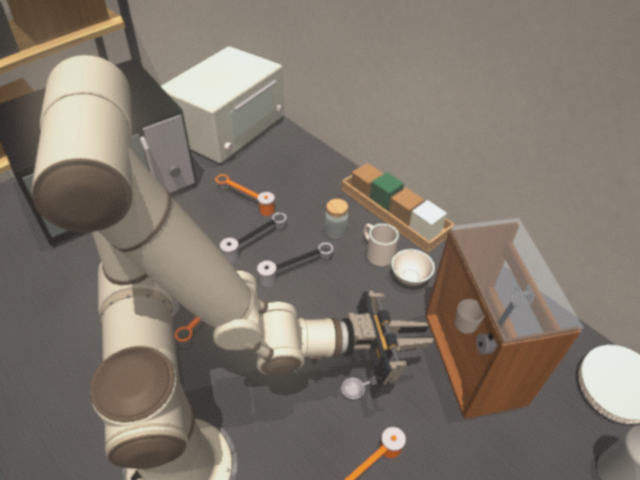

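Run:
```python
from act import *
bot.hold(2.0); a=bot.read_camera("top")["pixels"]; s=bot.read_camera("side")["pixels"]; bot.hold(.7); b=bot.read_camera("top")["pixels"]
m=lambda x:cv2.GaussianBlur(x,(5,5),0)[90:250,430:600].astype(int)
r=cv2.imread("pics/top_rel.png"); print(abs(m(a)-m(b)).max(),abs(m(a)-m(r)).max(),bot.current_clock())
o=load("top")["pixels"]; d=abs(cv2.GaussianBlur(a,(5,5),0).astype(int)-cv2.GaussianBlur(o,(5,5),0)).max(2); 
cv2.imwrite("pics/diff.png",np.clip(d*3,0,255).astype(np.uint8)); cv2.imwrite("pics/top_end.png",a)
```

```text
4 4 26.775
```

View pics/diff.png

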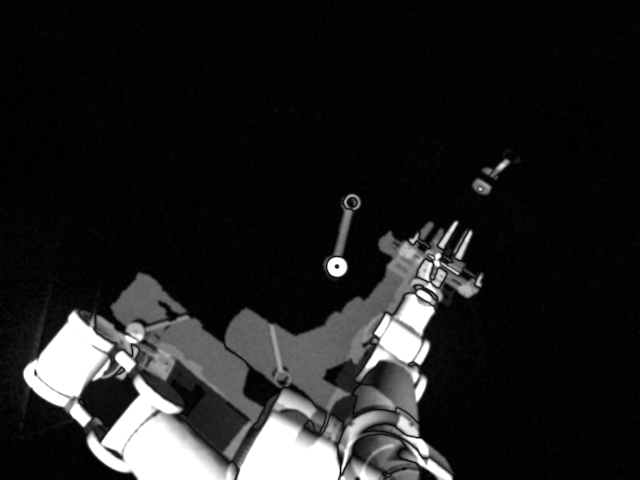

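View pics/top_end.png

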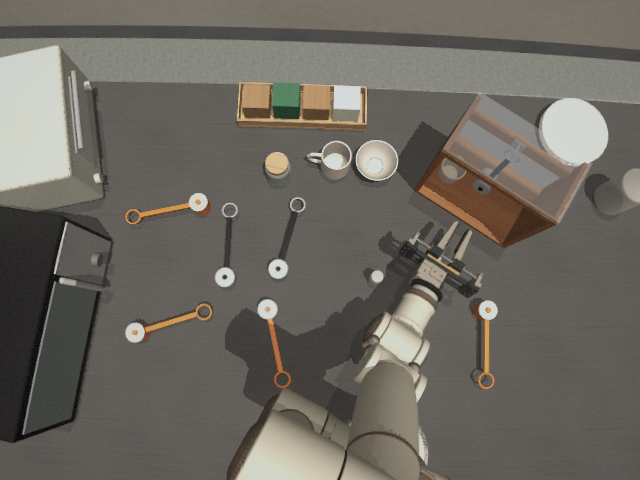

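The difference picture shows that only the arm, its shadows and the one scoop (from px 337,266 to 483,186) have moved. The scoop hangs still and the gripper is clear of everything, so I am handing the job in.

```bash
python3 -c "
from workcell import bot
print(bot.job_done(),bot.current_clock())"
```

```text
the job is handed in; nothing more can be done
the job is handed in; nothing more can be done
```

The empty scoop is hanging by its eye on the cabinet hook, and I handed the job in at about 27 s.

- **Finding the empty one:** I lifted the rightmost black-handled scoop first. It weighed about 0.12 kg, and 0.09 kg on a second, noisier reading. Both are far from the 0.42 kg of a full one, so I did not lift the other two; that they are full is inferred.
- **Hanging it:** I carried the scoop in under the lintel with the handle tilted 12°. At full depth the ring touched the hook lightly (about 2 to 3 N), and this went away when I lowered it. The ring took the load 227 mm above the counter, as calculated.
- **Last checks:** After I let go and backed out, pictures up to 3 s apart showed the scoop at rest. It hangs on the hook with the cup down. Compared with the first picture, nothing else that can be seen has moved. The two other scoops stand upright, and the gripper touches nothing. The arm hides the teaspoon in the last top view, but in the last side view it lies where it was.

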